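# Shut the lapped doors of a reagent cabinet and lock them with the cam

## Robot

A 7-joint arm with a two-finger parallel gripper is mounted at the origin on a cart in front of the work surface, level with it; the furniture and walls round the work are solid. World frame = base frame: x ahead of the robot, y to its left, z up, the work surface at z = 0. Lengths are in m, angles in rad, forces in N, time in s.
With the tool pointing down it reaches from about 0.425 to 1.025 m from the base axis. Payload 9.4 kg.
Tool frame: the origin (TCP) lies at the very end of the fingers, on their centre line; the grasp point (between the pads) lies 19 mm behind it (r.hold_point_z is the distance from the TCP to the grasp point, in m); z points along the fingers, y is the line along which they close (so a half turn about z gives the same grasp; the last joint's range is limited). The gripper opens to 85 mm and grips with 20 to 120 N. Pads are 22 mm wide; open, the fingers measure 114 mm over their backs; the gripper's body (76 mm by 85 mm) begins 54 mm behind the grasp point. The pads swing forward as they close: fully open they stand 13 mm farther back than shut.
Start: joints at [-1.309, 0.599, -0.003, 1.599, 0.002, 0.943, -0.08], TCP at [0.241, 0.684, 0.231] pointing down, gripper open.
Joint ranges: [-2.57, 2.57], [-0.35, 1.97], [-1.29, 1.29], [0.11, 2.56], [-1.05, 4.19], [0.11, 1.86], [-2.63, 2.63]. Speed limits (rad/s): [2.22, 2.22, 3.01, 3.01, 3.14, 3.14, 3.14].

## Interface

Orientations are given as a unit quaternion [x, y, z, w].
In Python, from cell import r gives the robot as it stands.
- The arm moves only by the tool play_rows, never from a script. Its argument "series" is a list of rows, each a list of 7 numbers: the shift along the world's x, y, z in cm, then the turn, a rotation vector about the world's x, y, z in rad, then the closure in counts, from 0 (fully open) to 255 (shut). A call has 1 to 10 rows; each row shifts and turns the commanded pose from where the row before left it; what a row does not reach is not made up. A row lasts 1/12 s, in which the tool goes at most 41.7 mm and 7.16 degrees, less where a joint would pass 70% of its speed; a pose out of reach is approached as far as the arm can. A call with a gripper value outside its range is refused whole. The fingers move at their own pace and stop on an object; "force" is the grip in N (left out, the last holds). Time passes only in rows, so rows that do not move let the fingers close. It gives the time, the measured TCP pose, the force, the opening and the grip force at its end, in the units of the state.
- r.read_state(): the state, without advancing time (a new reading comes with each control period).
- r.grab_frame(name): name is "scene" or "top" or "wrist"; returns a dict with "img" (420x560x3 uint8, blue, green, red), "fov_y" (degrees; the focal length in pixels is half the picture's height over the tangent of half this angle, whatever the lens; pixels are square), "cx", "cy" (the principal point, pixels), "position" and "attitude" of the camera in the world; the wrist camera has in their place "tool_from_camera" (4x4, takes a point from camera to tool coordinates, whose origin is the TCP and whose axes are the flange's). Camera axes: x right, y up, looking along -z (the intrinsics and any distortion apply to the point x, -y, -z); pixel columns grow to the right and rows downward; lengths in m; the calibration is good to about 2 mm. A picture is of the moment at which its call begins: read the wrist's pose just before it. There is no depth.
- r.finish_job(): hands the job in; it is judged then, once.
The state is a dict: "t": time; "qpos": joint angles; "qd": joint speeds; "tau": joint torques, N m; "tcp_pos": TCP position; "ee_rot": TCP orientation; "contact_force": force on the tool from outside, world axes, zero at the start; "wrist_torque": the same for the moment, N m; "grip_width": opening from 0.0 (shut) to 1.0 (fully open); "finger_force": force on a finger pad.
Only numpy, scipy, OpenCV 4.12 (cv2) and the standard library are available. Lean on these libraries where they do the work, as an engineer would, in place of code of your own. Each camera call takes 0.05 s, during which the arm holds its last target. There are 200 camera calls.

## Task

Close up the small light-proof cabinet so that its doors lap: shut the right, rebated door fully home first, while the left door still stands well open, then shut the left, flanged door so that its metal flange laps over the right door's dark tongue. Then turn the red cam on the roof anticlockwise until its lobe firmly presses back the black sprung strike of the left door, and leave it so. Do not disturb the beaker and the bottle beside the cabinet or the dish on its roof.

Things in the scene. Friction and masses are not known exactly. Their poses are not given: they have to be found in the camera images.
- cabinet: Grey steel cabinet, fixed; 150 deep (x), 260 wide (y), roof top at z 130 mm, open front at its x = -75 mm. Origin: centre of underside. Two white doors, 14 mm thick, z 8 to 138 mm, hang on upright hinges at its front corners; they stay where left (hinge friction 0.08 N m). Moving parts collide: if the left door is shut first, its flange holds the right one about 0.1 rad ajar.
- rebated_leaf (a joint): Right door (hinged at the cabinet's -y front corner): opening angle, rad; 0 shut (a stop), 1.7 wide open. Seen from above it shuts clockwise. It reaches 129 mm from its hinge axis; the last 16 mm is a dark tongue 6 mm thick, set back 8 mm behind the door's front.
- flanged_leaf (a joint): Left door (hinged at the cabinet's +y front corner): opening angle, rad; 0 shut (a stop), 1.7 wide open. Seen from above it shuts anticlockwise. It reaches 140 mm from its hinge axis; the last 16 mm is an aluminium flange 6 mm thick, flush with its front, that laps over the right door's tongue. A steel strap on its top edge runs back over the roof and carries the strike.
- rebated_hinge (a point): On the right door's hinge axis, 100 mm above the worktop. Axes as the cabinet's.
- flanged_hinge (a point): On the left door's hinge axis, 100 mm above the worktop. Axes as the cabinet's.
- rebated_handle (a point): Right door's steel D-handle: upright round bar 10 mm thick, z 50 to 123 mm, 40 mm off the door face, stems running straight back at z 55 and 118 mm. Point on the bar at z 100 mm. Door shut: 54 mm to -x and 80 mm to +y of the hinge axis (cabinet axes); turns with the door. Pinch it from above, fingers on either side along the door's width, or push.
- flanged_handle (a point): The same handle on the left door; point on the bar at z 100 mm. Door shut: 54 mm to -x and 88 mm to -y of the left hinge axis (cabinet axes); turns with the door. Its axes are the cabinet's when the door is shut.
- cam_grip (a point): On the upright axis of the red cam on the roof, at z 164 mm, 41 mm behind (+x of) the hinge axes; cabinet axes (does not turn with the cam). The cam's grip is an upright bar 10 wide, 36 long, z 147 to 181 mm, centred on the axis, its length in line with the lobe. The lobe below it (z 139 to 149 mm) reaches 28 mm from the axis to one side.
- cam (a joint): Angle of the red cam, rad: at 0 the lobe points to the cabinet's -x (front); it grows anticlockwise from above; at 1.55 (end stop) the lobe points to the cabinet's -y. With the left door shut the lobe meets the strike at about 1.2 and presses it back about 2 mm at 1.3, 4 mm at 1.4, 6 mm at 1.5. Turning takes up to 0.25 N m; friction holds it where left.
- strike (a joint): How far (m) the black strike is pressed back against its spring, into the cabinet's depth: 0 free, 0.010 at most; 0.8 N per mm. It is a plate 5 x 22 x 15 mm (z 138 to 152 mm), its front face 39 mm behind the left door's inner face, 81 to 103 mm from the left hinge.
- petri_red: Bystander: loose round clear dish, 55 mm across, 15 high, with red bits, on the rear right of the cabinet's roof. Origin: centre of underside.
- bottle: Bystander: loose dropper bottle, 33 mm across, 95 high, on the worktop to the cabinet's left. Origin: centre of underside.
- beaker: Bystander: loose small glass beaker with a pipette, 48 mm across, 103 high, on the worktop to the cabinet's right. Origin: centre of underside.

How it is judged:
By the outcome, as a careful person would: the job done as asked, in the order asked, and still so for the second after the job is handed in, with the robot touching nothing.
It also fails if it takes over 64 s, if anything falls off the work surface, if the arm or the gripper's body presses on something with over 40 N, if the wrist force passes 120 N, or if a joint passes its speed limit or range.

## Working session

There is one attempt and no reset: what is moved stays moved. The work goes in short steps, Python scripts to look and compute and a tool call to move; the robot and the scene stay as the last step left them, time stands still between calls to the robot, and variables do not carry over. Pictures are saved under pics/ and viewed, at most 10 in all, crops included, and the job is handed in when it is done.

Besides the shell and the picture viewer there is one more tool, called after "Request:" as name([rows], argument=value, ...), one row to a line, values as JSON. play_rows: Moves the arm, as the interface text tells. Its arguments: {"type":"object","properties":{"series":{"type":"array","items":{"type":"array","items":{"type":"number"}}},"force":{"type":"number"}},"required":["series"]}

```bash
ls; mkdir -p pics
python3 - <<'E'
from cell import r
import cv2
s=r.read_state();print(s['t'],s['tcp_pos'],s['ee_rot'],r.hold_point_z)
for n in("scene","top"):
    f=r.grab_frame(n);cv2.imwrite(f"pics/{n}0.png",f["img"])
    print(n,{k:v for k,v in f.items() if k!="img"})
E
```

```text
pics
0.0 [0.24081663 0.6833307  0.23041104] [ 1.68572167e-01  9.85689003e-01 -7.81219874e-04 -6.22528526e-05] 0.0187
scene {'fov_y': 56.11066276463101, 'cx': 280.4954731204368, 'cy': 220.69915856720132, 'position': array([0.4299339 , 0.74306663, 0.94221902]), 'attitude': array([-0.05534702,  0.35524812,  0.92150223, -0.14686428])}
top {'fov_y': 53.86970073878808, 'cx': 293.56608307924387, 'cy': 204.23811237643437, 'position': array([0.49129938, 0.05995549, 0.97209501]), 'attitude': array([ 0.05307816, -0.05807908, -0.70259932,  0.70722254])}
```

View pics/scene0.png

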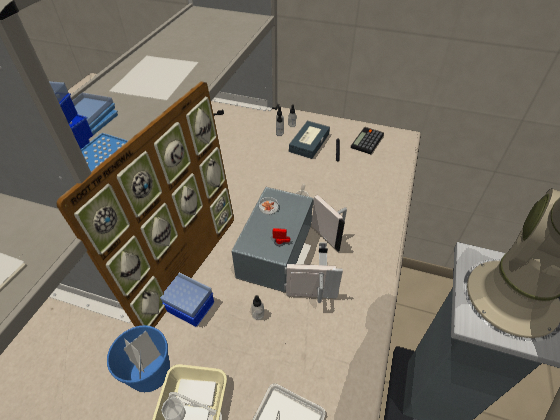

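View pics/top0.png

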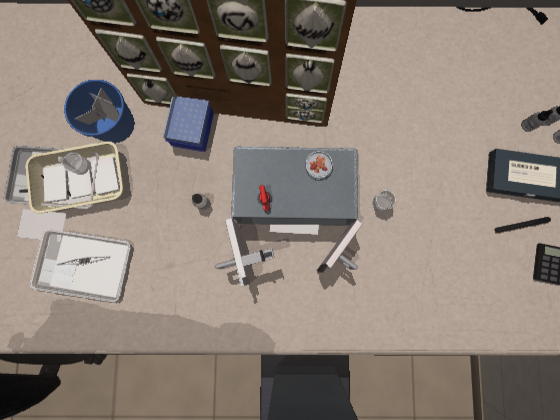

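The top view shows the cabinet at columns 233–357, rows 148–220, with both doors ajar: the left about 75° open, the right about 50°. The red cam is near (264,198), the dish at (319,165), the beaker at (384,202) and the bottle at (200,201). I'll enlarge it.

```bash
cat > h.py <<'E'
import numpy as np,cv2
from scipy.spatial.transform import Rotation as R
def K(f):
    h=f["img"].shape[0];F=h/2/np.tan(np.radians(f["fov_y"]/2));return F,f["cx"],f["cy"]
def cam(f,s=None):
    if "position" in f: return R.from_quat(f["attitude"]).as_matrix(),np.array(f["position"])
    T=np.eye(4);T[:3,:3]=R.from_quat(s["ee_rot"]).as_matrix();T[:3,3]=s["tcp_pos"];T=T@f["tool_from_camera"];return T[:3,:3],T[:3,3]
def at(f,u,v,z,s=None):
    F,cx,cy=K(f);M,p=cam(f,s);d=M@np.array([(u-cx)/F,-(v-cy)/F,-1]);return p+d*(z-p[2])/d[2]
def proj(f,P,s=None):
    F,cx,cy=K(f);M,p=cam(f,s);c=(np.atleast_2d(P)-p)@M;return np.c_[cx+F*c[:,0]/-c[:,2],cy-F*c[:,1]/-c[:,2]]
E
python3 - <<'E'
from cell import r
import cv2,pickle
f=r.grab_frame("top");pickle.dump(f,open("top.pkl","wb"))
c=cv2.resize(f["img"][135:295,190:405],None,fx=3.7,fy=3.7,interpolation=cv2.INTER_CUBIC);cv2.imwrite("pics/topc.png",c)
E
```

```text
(no output)
```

View pics/topc.png

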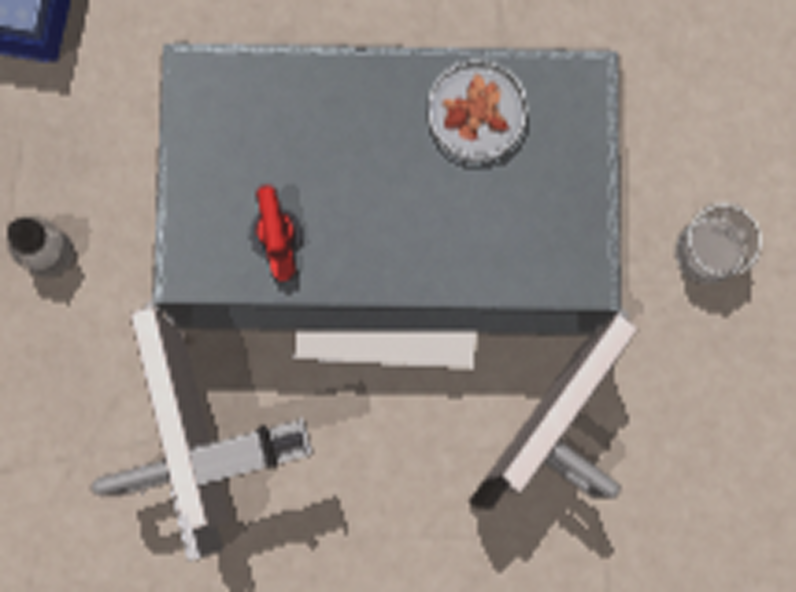

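Run:
```python
from h import *;import pickle
f=pickle.load(open("top.pkl","rb"))
def c(u,v,z): return at(f,190+(u+.5)/3.7-.5,135+(v+.5)/3.7-.5,z)
P=[c(*p,.13) for p in((165,46),(616,53),(619,309),(157,303))]
print(np.round(P,4))
L=np.array([[.075,.13],[.075,-.13],[-.075,-.13],[-.075,.13]]);W=np.array(P)[:,:2]
a=L-L.mean(0);b=W-W.mean(0)
th=np.arctan2((a[:,0]*b[:,1]-a[:,1]*b[:,0]).sum(),(a*b).sum());Rm=np.array([[np.cos(th),-np.sin(th)],[np.sin(th),np.cos(th)]])
o=W.mean(0)-Rm@L.mean(0);print("cab",o,"yaw",th);print("res",np.round(W-(L@Rm.T+o),4))
for n,u,v,z in(("dish",478,113,.14),("cam far",267,190,.181),("cam near",278,247,.181),("lobe",284,275,.149),("beaker",723,241,.103),("bottle",27,236,.095),
 ("R hinge end",625,322,.138),("R white end L",512,488,.138),("R wht inner",500,478,.138),("R tongue tip",478,500,.138),("Lhinge",146,312,.138),("Lwhite tip",195,527,.138),("Lflange",190,556,.138),("Rhandle outer",614,492,.12),("Lhandle outer",98,488,.12),("strike",300,440,.152)):
  p=c(u,v,z);print(n,np.round(p,3),"cab",np.round(Rm.T@(p[:2]-o),4))
```

```text
[[ 0.746   0.1801  0.13  ]
 [ 0.744  -0.0769  0.13  ]
 [ 0.5969 -0.076   0.13  ]
 [ 0.5985  0.1804  0.13  ]]
cab [0.67136193 0.05189904] yaw -0.00625334553066663
res [[-0.0012 -0.0013]
 [-0.0016  0.0016]
 [ 0.0014  0.0017]
 [ 0.0013 -0.002 ]]
dish [0.706 0.003 0.14 ] cab [ 0.0346 -0.049 ]
cam far [0.652 0.117 0.181] cab [-0.0193  0.0649]
cam near [0.622 0.111 0.181] cab [-0.0497  0.0584]
lobe [0.612 0.109 0.149] cab [-0.0598  0.0568]
beaker [ 0.64  -0.141  0.103] cab [-0.0299 -0.1933]
bottle [0.642 0.262 0.095] cab [-0.031   0.2099]
R hinge end [ 0.589 -0.078  0.138] cab [-0.0818 -0.1303]
R white end L [ 0.498 -0.015  0.138] cab [-0.1727 -0.0681]
R wht inner [ 0.504 -0.009  0.138] cab [-0.1675 -0.0616]
R tongue tip [0.492 0.003 0.138] cab [-0.1793 -0.0497]
Lhinge [0.592 0.185 0.138] cab [-0.0797  0.1327]
Lwhite tip [0.476 0.155 0.138] cab [-0.1955  0.1022]
Lflange [0.461 0.158 0.138] cab [-0.2108  0.1044]
Rhandle outer [ 0.497 -0.073  0.12 ] cab [-0.174 -0.126]
Lhandle outer [0.497 0.211 0.12 ] cab [-0.1754  0.1582]
strike [0.523 0.099 0.152] cab [-0.1489  0.0461]
```

Request:
play_rows([
  [2.3,-3.1,0,0,0,0,100],
  [2.3,-3.1,0,0,0,0,100],
  [2.3,-3.1,0,0,0,0,100],
  [2.3,-3.1,0,0,0,0.05,100],
  [2.3,-3.1,0,0,0,0.05,100],
  [2.3,-3.1,0,0,0,0.05,100],
  [2.3,-3.1,0,0,0,0.05,100],
  [2.3,-3.1,0,0,0,0.05,100],
  [2.3,-3.1,0,0,0,0.05,100],
  [0.4,-3.9,0,0,0,0.05,100],
], force=30)

```text
t: 0.98
tcp_pos: [0.4555, 0.3648, 0.2311]
ee_rot: [-0.006, 1.0, 0.001, 0.001]
contact_force: [1.7, -0.2, 0.6]
grip_width: 0.604
finger_force: 0.0
```

Request:
play_rows([
  [0.4,-3.9,0,0,0,0.06,100],
  [0.4,-3.9,0,0,0,0.06,100],
  [0.4,-3.9,0,0,0,0.06,100],
  [0.4,-3.9,0,0,0,0.06,100],
  [0.4,-3.9,0,0,0,0.06,100],
  [0.4,-3.9,0,0,0,0.06,100],
  [0.4,-3.9,0,0,0,0.06,100],
  [0.4,-3.9,0,0,0,0.06,100],
  [0.4,-3.9,0,0,0,0.06,100],
  [0,0,0,0,0,0.06,100],
])

```text
t: 1.82
tcp_pos: [0.4879, 0.0065, 0.2311]
ee_rot: [-0.298, 0.955, -0.001, -0.001]
contact_force: [0.4, -0.1, -0.8]
grip_width: 0.61
finger_force: 0.0
```

Request:
play_rows([
  [0.5,-3.9,0,0,0,0,100],
  [0.6,-3.9,0,0,0,0,100],
  [0,0,0,0,0,0,100],
])

```text
t: 2.07
tcp_pos: [0.4993, -0.0709, 0.2312]
ee_rot: [-0.297, 0.955, -0.001, -0.0]
contact_force: [0.3, -0.2, 0.5]
grip_width: 0.612
finger_force: 0.0
```

Run:
```python
from h import *;from cell import r;import pickle
s=r.read_state();f=r.grab_frame("wrist");pickle.dump((s,f),open("w1.pkl","wb"))
print(s['t'],s['tcp_pos'],s['ee_rot'],s['qpos']);print({k:v for k,v in f.items() if k!="img"})
im=f["img"].copy();o=np.array([.67136,.0519]);th=-.00625
Rm=np.array([[np.cos(th),-np.sin(th)],[np.sin(th),np.cos(th)]])
def w(c,z): return np.r_[Rm@np.array(c)+o,z]
H=np.array([-.075,-.1265])
for ph in(.91,.958,1.0):
  d=np.array([-np.sin(ph),np.cos(ph)]);n=np.array([-np.cos(ph),-np.sin(ph)])
  for P,z in((H+.08*d+.054*n,.123),(H+.113*d,.138),(H+.129*d,.138),(H+.113*d+.014*n,.138),(H,.138)):
    u=proj(f,w(P,z),s)[0];print(ph,np.round(u));
    if ph==.958 and abs(u).max()<2000:cv2.circle(im,tuple(int(x) for x in np.round(u)),4,(0,255,0),1)
cv2.imwrite("pics/w1.png",im)
```

```text
2.0667 [ 0.49926086 -0.070932    0.23115538] [-2.96778524e-01  9.54945147e-01 -1.46704976e-03 -3.48719148e-04] [ 0.17218245  0.34304014 -0.19063199  2.08952151  0.101713    0.71716436
  2.08908371]
{'fov_y': 63.09123108150702, 'cx': 286.32783980623356, 'cy': 212.40997681415348, 'tool_from_camera': array([[ 4.00265871e-04,  9.54462192e-01,  2.98331634e-01,
         7.64623199e-02],
       [ 9.99999913e-01, -4.17044190e-04, -7.41766591e-06,
        -6.95496626e-05],
       [ 1.17337593e-04,  2.98331611e-01, -9.54462276e-01,
        -1.42039807e-01],
       [ 0.00000000e+00,  0.00000000e+00,  0.00000000e+00,
         1.00000000e+00]])}
0.91 [291. 213.]
0.91 [353. 272.]
0.91 [374. 266.]
0.91 [349. 255.]
0.91 [214. 310.]
0.958 [286. 210.]
0.958 [351. 265.]
0.958 [372. 259.]
0.958 [346. 249.]
0.958 [214. 310.]
1.0 [282. 207.]
1.0 [349. 260.]
1.0 [370. 253.]
1.0 [343. 244.]
1.0 [214. 310.]
```

View pics/w1.png

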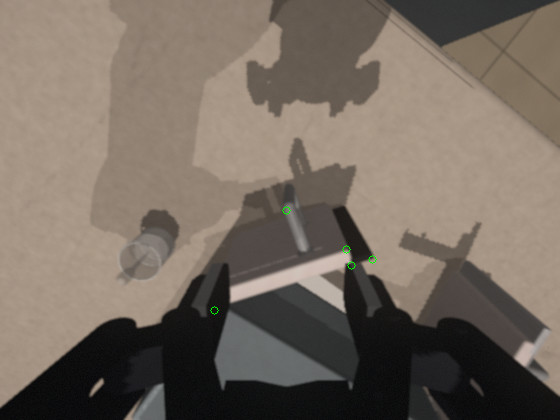

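The wrist view shows the bar of the right handle at about (289,190–212). The predicted top was (286,210), and the door corners match to a few pixels, so I'll descend and pinch.

Request:
play_rows([
  [0,0,-4,0,0,0,100],
  [0,0,-4,0,0,0,100],
  [0,0,-4,0,0,0,100],
  [0,0,-2,0,0,0,100],
  [0,0,0,0,0,0,230],
  [0,0,0,0,0,0,230],
  [0,0,0,0,0,0,230],
  [0,0,0,0,0,0,230],
  [0,0,0,0,0,0,230],
], force=25)

```text
t: 2.87
tcp_pos: [0.5007, -0.0628, 0.0927]
ee_rot: [-0.301, 0.954, -0.0, 0.002]
contact_force: [3.9, 2.5, -4.8]
grip_width: 0.147
finger_force: 22.9
```

```bash
cat > arc.py <<'E'
# incremental handle arc in world cm: arc(side, start, steps)
import numpy as np
th=-.00625;Rm=np.array([[np.cos(th),-np.sin(th)],[np.sin(th),np.cos(th)]]);o=np.array([.67136,.0519])
def h(side,p):
    if side=='R': c=np.array([-.075,-.1265])+.08*np.array([-np.sin(p),np.cos(p)])+.054*np.array([-np.cos(p),-np.sin(p)])
    else: c=np.array([-.075,.1265])+.088*np.array([-np.sin(p),-np.cos(p)])+.054*np.array([-np.cos(p),np.sin(p)])
    return Rm@c+o
def arc(side,p0,p1,n):
    a=np.linspace(p0,p1,n+1);P=np.array([h(side,p) for p in a]);print(side,P[0],P[-1],(p1-p0)/n);print(np.round(np.diff(P,axis=0)*100,2).tolist())
E
python3 -c "
from arc import *
from cell import r
print(r.read_state()['tcp_pos'],r.read_state()['grip_width'])
arc('R',.958,0,12);arc('L',1.37,0,14)"
```

```text
[ 0.50065699 -0.06275847  0.09267456] 0.14717445505448917
R [ 0.4990823  -0.07168742] [0.5420719  0.00620715] -0.07983333333333333
[[0.05, 0.77], [0.11, 0.76], [0.17, 0.75], [0.23, 0.73], [0.29, 0.71], [0.35, 0.69], [0.4, 0.66], [0.45, 0.63], [0.5, 0.59], [0.54, 0.55], [0.59, 0.5], [0.62, 0.45]]
L [0.50037281 0.21483531] [0.54260314 0.09120549] -0.09785714285714286
[[-0.31, -0.96], [-0.21, -0.99], [-0.11, -1.0], [-0.01, -1.01], [0.09, -1.01], [0.18, -0.99], [0.28, -0.97], [0.37, -0.94], [0.46, -0.9], [0.55, -0.85], [0.63, -0.79], [0.7, -0.73], [0.77, -0.65], [0.83, -0.57]]
```

Request:
play_rows([
  [0,0,0,0,0,0,230],
])

```text
t: 2.95
tcp_pos: [0.5006, -0.0628, 0.0926]
ee_rot: [-0.301, 0.954, -0.0, 0.002]
contact_force: [4.2, 1.6, -1.2]
grip_width: 0.149
finger_force: 23.1
```

Run:
```python
from h import *;from cell import r
s=r.read_state();print(s['tcp_pos'],s['contact_force'],s['wrist_torque'],s['grip_width'])
a=r.grab_frame("wrist")["img"];f=r.grab_frame("top")["img"]
b=cv2.resize(f[180:300,200:410],(735,420))
cv2.imwrite("pics/g1.png",np.vstack([cv2.resize(a,(400,300)),cv2.resize(b,(400,228))]))
```

```text
[ 0.50064196 -0.06277105  0.09262922] [ 4.19086738  1.57710532 -1.20129312] [ 0.25682144 -0.88296581  0.26130941] 0.14943608827586954
```

View pics/g1.png

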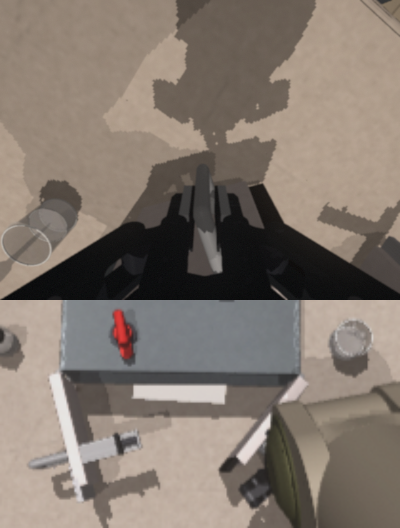

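The bar lies between the pads (about (205,200) in the picture), so the grasp is good. Closing along the arc.

Request:
play_rows([
  [0.05,0.77,0,0,0,-0.08,230],
  [0.11,0.76,0,0,0,-0.08,230],
  [0.17,0.75,0,0,0,-0.08,230],
  [0.23,0.73,0,0,0,-0.08,230],
  [0.29,0.71,0,0,0,-0.08,230],
  [0.35,0.69,0,0,0,-0.08,230],
  [0.4,0.66,0,0,0,-0.08,230],
  [0.45,0.63,0,0,0,-0.08,230],
  [0.5,0.59,0,0,0,-0.08,230],
])

```text
t: 3.8
tcp_pos: [0.5313, -0.0036, 0.0929]
ee_rot: [0.058, 0.998, -0.001, 0.007]
contact_force: [20.2, -18.2, -9.8]
grip_width: 0.143
finger_force: 26.4
```

Request:
play_rows([
  [0.5,0.2,0,0,0,0.04,230],
  [0.5,0.2,0,0,0,0.04,230],
  [0.5,0.2,0,0,0,0.04,230],
  [0,0,0,0,0,0,230],
])

```text
t: 4.13
tcp_pos: [0.5413, 0.0047, 0.0927]
ee_rot: [-0.006, 1.0, -0.0, 0.002]
contact_force: [2.3, -3.6, 8.4]
grip_width: 0.107
finger_force: 24.5
```

Request:
play_rows([
  [0.3,0.2,0,0,0,0,230],
  [0.2,0.1,0,0,0,0,230],
  [0,0,0,0,0,0,230],
])

```text
t: 4.38
tcp_pos: [0.5434, 0.0061, 0.0926]
ee_rot: [-0.004, 1.0, -0.001, -0.001]
contact_force: [-3.5, -6.8, 13.4]
grip_width: 0.105
finger_force: 25.7
```

Request:
play_rows([
  [0.4,0.1,0,0,0,0,230],
  [0.4,0,0,0,0,0,230],
  [0,0,0,0,0,0,230],
])

```text
t: 4.63
tcp_pos: [0.5451, 0.0061, 0.0917]
ee_rot: [-0.003, 1.0, -0.002, -0.007]
contact_force: [-17.5, -8.0, 20.8]
grip_width: 0.11
finger_force: 28.0
```

Request:
play_rows([
  [0,0,0,0,0,0,100],
  [0,0,0,0,0,0,100],
  [0,0,0,0,0,0,100],
  [0,0,4,0,0,0,100],
  [0,0,4,0,0,0,100],
  [0,0,4,0,0,0,100],
  [0,0,2,0,0,0,100],
  [0,0,0,0,0,0,100],
])

```text
t: 5.3
tcp_pos: [0.5548, 0.0099, 0.2363]
ee_rot: [-0.006, 1.0, 0.001, 0.004]
contact_force: [0.2, -0.0, 0.0]
grip_width: 0.61
finger_force: 0.0
```

Request:
play_rows([
  [-0.45,1.7,0,0,0,-0.115,100],
  [-0.45,1.7,0,0,0,-0.115,100],
  [-0.45,1.7,0,0,0,-0.115,100],
  [-0.45,1.7,0,0,0,-0.115,100],
  [-0.45,1.7,0,0,0,-0.115,100],
  [-0.45,1.7,0,0,0,-0.115,100],
  [-0.45,1.7,0,0,0,-0.115,100],
  [-0.45,1.7,0,0,0,-0.115,100],
  [-0.45,1.7,0,0,0,-0.115,100],
  [-0.45,1.7,0,0,0,-0.115,100],
])

```text
t: 6.13
tcp_pos: [0.5069, 0.1807, 0.2308]
ee_rot: [0.541, 0.841, -0.0, -0.0]
contact_force: [0.1, -0.2, 0.8]
grip_width: 0.609
finger_force: 0.0
```

Request:
play_rows([
  [-0.45,1.7,0,0,0,-0.115,100],
  [-0.45,1.7,0,0,0,-0.115,100],
  [0,0,0,0,0,0,100],
])

```text
t: 6.38
tcp_pos: [0.497, 0.2177, 0.2304]
ee_rot: [0.633, 0.774, -0.0, -0.001]
contact_force: [-0.4, -0.8, 0.3]
grip_width: 0.606
finger_force: 0.0
```

Run:
```python
from h import *;from cell import r;from arc import *
s=r.read_state();f=r.grab_frame("wrist");t=r.grab_frame("top")
print(s['t'],s['tcp_pos'],s['ee_rot'],s['qpos'])
def w(c,z): return np.r_[Rm@np.array(c)+o,z]
H=np.array([-.075,.1265])
for g,st in((f,s),(t,None)):
 for ph,col in((1.32,(255,0,0)),(1.37,(0,255,0)),(1.42,(0,0,255))):
  d=np.array([-np.sin(ph),-np.cos(ph)])
  for P,z in((np.r_[h('L',ph),.123],0),(w(H+.124*d,.138),0)):
    u=proj(g,P,st)[0]
    if abs(u).max()<2000:cv2.circle(g["img"],tuple(int(x) for x in np.round(u)),1,col,-1)
b=cv2.resize(t["img"][180:290,200:420],(600,300),interpolation=cv2.INTER_CUBIC)
cv2.imwrite("pics/w2.png",np.vstack([cv2.resize(f["img"],(600,450))[:300],b]))
```

```text
6.3833 [0.49702625 0.21765875 0.23035792] [ 6.32925428e-01  7.74212368e-01 -2.89550931e-04 -7.26854595e-04] [-0.83543247  0.4090535   0.44217266  2.03771206 -0.25449374  0.74793377
 -0.03685948]
```

View pics/w2.png

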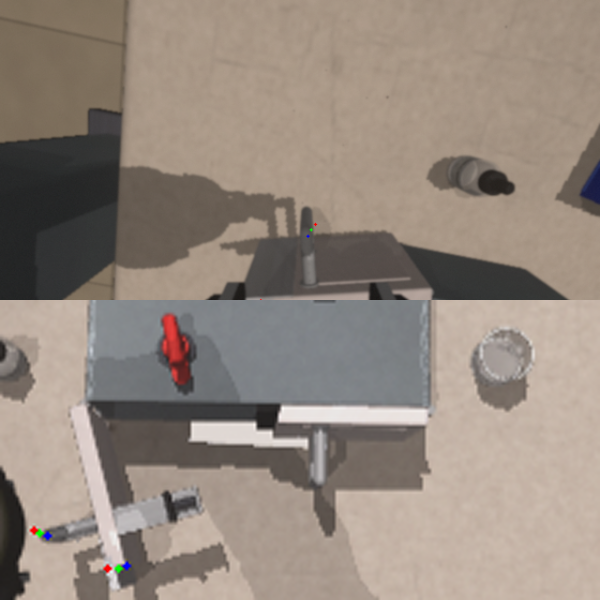

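The right door is shut with its tongue showing near (268,415). The left door stands at about 1.4 rad, with its bar near (307,235) in the wrist view. Descend and pinch.

Request:
play_rows([
  [0.4,0,-4,0,0,-0.02,100],
  [0,0,-4,0,0,0,100],
  [0,0,-4,0,0,0,100],
  [0,0,-2,0,0,0,100],
  [0,0,0,0,0,0,230],
  [0,0,0,0,0,0,230],
  [0,0,0,0,0,0,230],
  [0,0,0,0,0,0,230],
  [0,0,0,0,0,0,230],
])

```text
t: 7.23
tcp_pos: [0.4983, 0.214, 0.0922]
ee_rot: [0.639, 0.769, -0.002, -0.003]
contact_force: [-11.3, 2.9, -3.7]
grip_width: 0.107
finger_force: 24.2
```

```bash
python3 -c "
from arc import *
arc('L',1.4,0,14)"
```

```text
L [0.50149526 0.21772206] [0.54260314 0.09120549] -0.09999999999999999
[[-0.34, -0.97], [-0.24, -1.0], [-0.14, -1.02], [-0.04, -1.03], [0.07, -1.03], [0.17, -1.02], [0.27, -1.0], [0.37, -0.96], [0.46, -0.92], [0.55, -0.87], [0.64, -0.81], [0.71, -0.75], [0.78, -0.67], [0.85, -0.59]]
```

Request:
play_rows([
  [-0.4,-1.0,0,0,0,0.098,230],
  [-0.3,-1.0,0,0,0,0.098,230],
  [-0.2,-1.0,0,0,0,0.098,230],
  [-0.1,-1.0,0,0,0,0.098,230],
  [0.05,-1.0,0,0,0,0.098,230],
  [0.17,-1.0,0,0,0,0.098,230],
  [0.28,-0.97,0,0,0,0.098,230],
  [0.37,-0.94,0,0,0,0.098,230],
])

```text
t: 7.9
tcp_pos: [0.5038, 0.1352, 0.0924]
ee_rot: [0.295, 0.956, 0.002, 0.002]
contact_force: [10.4, 6.2, -25.8]
grip_width: 0.106
finger_force: 24.1
```

Request:
play_rows([
  [0.46,-0.9,0,0,0,0.098,230],
  [0.55,-0.85,0,0,0,0.098,230],
  [0.63,-0.79,0,0,0,0.098,230],
  [0.7,-0.73,0,0,0,0.098,230],
  [0.77,-0.65,0,0,0,0.098,230],
  [0.83,-0.57,0,0,0,0.098,230],
  [0,0,0,0,0,0,230],
])

```text
t: 8.48
tcp_pos: [0.541, 0.0938, 0.0925]
ee_rot: [0.003, 1.0, 0.002, 0.001]
contact_force: [-2.5, 18.0, -13.6]
grip_width: 0.104
finger_force: 25.0
```

Request:
play_rows([
  [0.4,0.1,0,0,0,0,230],
  [0.4,0.1,0,0,0,0,230],
  [0.3,0,0,0,0,0,230],
  [0,0,0,0,0,0,230],
])

```text
t: 8.82
tcp_pos: [0.5436, 0.0937, 0.0919]
ee_rot: [0.006, 1.0, -0.001, -0.006]
contact_force: [-23.8, 11.6, 6.4]
grip_width: 0.106
finger_force: 28.3
```

Request:
play_rows([
  [0,0,0,0,0,0,100],
  [0,0,0,0,0,0,100],
  [0,0,0,0,0,0,100],
  [0,0,4,0,0,0,100],
  [0,0,4,0,0,0,100],
  [0,0,4,0,0,0,100],
  [0,0,2,0,0,-0.12,100],
  [0,0,0,0,0,-0.12,100],
  [0,0,0,0,0,-0.12,100],
  [0,0,0,0,0,-0.12,100],
])

```text
t: 9.65
tcp_pos: [0.5526, 0.0909, 0.2334]
ee_rot: [0.249, 0.968, 0.001, 0.002]
contact_force: [-0.3, 0.8, -0.3]
grip_width: 0.606
finger_force: 0.0
```

Request:
play_rows([
  [0.8,0.2,0,0,0,-0.12,100],
  [0.8,0.2,0,0,0,-0.12,100],
  [0.8,0.2,0,0,0,-0.12,100],
  [0.8,0.2,0,0,0,-0.12,100],
  [0.8,0.2,0,0,0,-0.12,100],
  [0.8,0.2,0,0,0,-0.12,100],
  [0.8,0.2,0,0,0,-0.12,100],
  [0.8,0.2,0,0,0,-0.12,100],
  [0.8,0.2,0,0,0,-0.12,100],
  [0.8,0.2,0,0,0,-0.12,100],
])

```text
t: 10.48
tcp_pos: [0.6327, 0.1111, 0.2327]
ee_rot: [0.752, 0.659, 0.001, 0.001]
contact_force: [-0.2, -0.5, 0.5]
grip_width: 0.605
finger_force: 0.0
```

Request:
play_rows([
  [0,0,0,0,0,-0.12,100],
  [0,0,0,0,0,-0.12,100],
  [0,0,0,0,0,-0.12,100],
  [0,0,0,0,0,-0.12,100],
  [0,0,0,0,0,-0.12,100],
  [0,0,0,0,0,-0.12,100],
  [0,0,0,0,0,-0.12,100],
  [0,0,0,0,0,-0.12,100],
  [0,0,0,0,0,-0.12,100],
  [0,0,0,0,0,-0.12,100],
])

```text
t: 11.32
tcp_pos: [0.6323, 0.1112, 0.2327]
ee_rot: [0.993, 0.119, 0.001, -0.0]
contact_force: [0.3, -0.3, -0.2]
grip_width: 0.614
finger_force: 0.0
```

Run:
```python
from h import *;from cell import r;from arc import *
s=r.read_state();f=r.grab_frame("wrist");t=r.grab_frame("scene")
print(s['t'],s['tcp_pos'],s['ee_rot'],s['qpos'])
q=s['ee_rot'];print("yaw",np.degrees(2*np.arctan2(q[1],q[0]))-90)
c=np.r_[Rm@np.array([-.034,.0617])+o,.181];print(c)
for a in(-.018,0,.018):
  u=proj(f,c+[a*np.cos(.204),a*np.sin(.204),0],s)[0];print(u);cv2.circle(f["img"],tuple(int(x) for x in np.round(u)),2,(0,255,0),-1)
b=cv2.resize(t["img"][180:305,220:360],(560,500),interpolation=cv2.INTER_CUBIC)
cv2.imwrite("pics/w3.png",f["img"]);cv2.imwrite("pics/s3.png",b)
```

```text
11.3167 [0.63225266 0.11119445 0.23269337] [ 9.92885064e-01  1.19071489e-01  1.10843635e-03 -4.51397949e-05] [-0.69361023  0.57548241  0.67605887  1.82798778 -0.45188765  0.89491102
 -1.13934996]
yaw -76.3229543031987
[0.63774629 0.11381129 0.181     ]
[282.93120155 255.10661364]
[283.89399344 227.63537413]
[284.90778449 198.70898092]
```

View pics/w3.png

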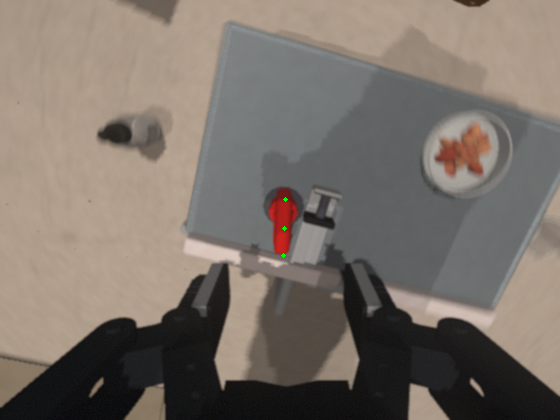

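Run:
```python
from h import *;from cell import r;from arc import *
s=r.read_state();f=r.grab_frame("wrist")
for dx in(-.034,-.030,-.026):
  for z,y in((.135,.0617),(.139,.0617),(.181,.0617)):
    print(dx,z,proj(f,np.r_[Rm@np.array([dx,y])+o,z],s)[0].round())
hsv=cv2.cvtColor(f["img"],cv2.COLOR_BGR2HSV);m=((hsv[...,0]<8)|(hsv[...,0]>172))&(hsv[...,1]>180)&(hsv[...,2]>60);m[:,350:]=0
for v in range(180,265,5):
  x=np.where(m[v])[0];print(v,(x.min(),x.max(),f["img"][v,int(x.mean())].tolist()) if len(x) else None)
```

```text
-0.034 0.135 [285. 206.]
-0.034 0.139 [285. 208.]
-0.034 0.181 [284. 228.]
-0.03 0.135 [286. 201.]
-0.03 0.139 [286. 203.]
-0.03 0.181 [286. 222.]
-0.026 0.135 [287. 196.]
-0.026 0.139 [287. 197.]
-0.026 0.181 [288. 215.]
180 None
185 None
190 (np.int64(279), np.int64(288), [24, 26, 105])
195 (np.int64(278), np.int64(290), [23, 25, 108])
200 (np.int64(274), np.int64(292), [27, 28, 147])
205 (np.int64(271), np.int64(295), [27, 32, 174])
210 (np.int64(270), np.int64(296), [24, 27, 172])
215 (np.int64(271), np.int64(296), [26, 30, 173])
220 (np.int64(273), np.int64(293), [29, 33, 174])
225 (np.int64(275), np.int64(290), [29, 31, 172])
230 (np.int64(275), np.int64(290), [29, 33, 173])
235 (np.int64(275), np.int64(290), [29, 35, 200])
240 (np.int64(275), np.int64(290), [30, 33, 199])
245 (np.int64(276), np.int64(289), [31, 35, 200])
250 (np.int64(276), np.int64(288), [30, 35, 198])
255 None
260 None
```

View pics/s3.png

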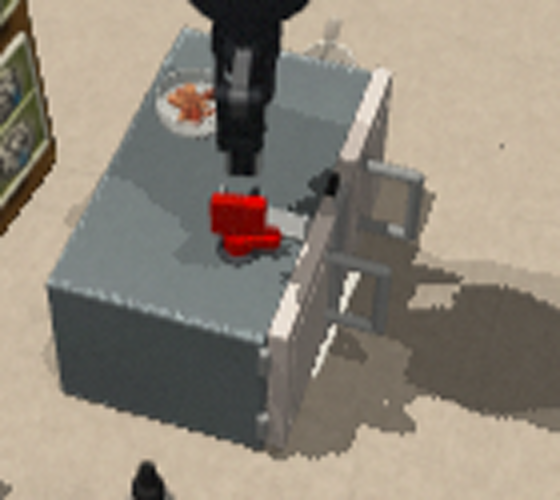

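The cam hub is at about (283,211), as predicted, and its bar is aligned with the fingers. Both doors look shut, with the flange over the tongue. Now I'll grip the cam.

Request:
play_rows([
  [0.55,0.2,0,0,0,0,100],
  [0,0,-3,0,0,0,100],
  [0,0,-3,0,0,0,100],
  [0,0,-1.5,0,0,0,100],
  [0,0,0,0,0,0,240],
  [0,0,0,0,0,0,240],
  [0,0,0,0,0,0,240],
  [0,0,0,0,0,0,240],
  [0,0,0,0,0,0,240],
], force=50)

```text
t: 12.22
tcp_pos: [0.6378, 0.1148, 0.1579]
ee_rot: [0.992, 0.123, 0.001, -0.001]
contact_force: [-2.1, 3.8, 3.9]
grip_width: 0.103
finger_force: 49.8
```

Request:
play_rows([
  [0,0,0,0,0,0.11,240],
  [0,0,0,0,0,0.11,240],
  [0,0,0,0,0,0.11,240],
  [0,0,0,0,0,0.11,240],
  [0,0,0,0,0,0.11,240],
  [0,0,0,0,0,0.11,240],
  [0,0,0,0,0,0.11,240],
  [0,0,0,0,0,0.11,240],
  [0,0,0,0,0,0.11,240],
  [0,0,0,0,0,0.11,240],
])

```text
t: 13.05
tcp_pos: [0.6374, 0.1154, 0.1579]
ee_rot: [0.78, 0.625, 0.001, -0.0]
contact_force: [-2.0, 5.0, 4.0]
grip_width: 0.108
finger_force: 50.1
```

Request:
play_rows([
  [0,0,0,0,0,0.11,240],
  [0,0,0,0,0,0.05,240],
  [0,0,0,0,0,0,240],
])

```text
t: 13.3
tcp_pos: [0.6372, 0.1154, 0.1579]
ee_rot: [0.728, 0.685, 0.001, -0.0]
contact_force: [-4.0, 6.4, 4.7]
grip_width: 0.105
finger_force: 49.9
```

Request:
play_rows([
  [0,0,0,0,0,0,110],
  [0,0,0,0,0,0,110],
  [0,0,0,0,0,0,110],
  [0,0,0,0,0,0,110],
  [0,0,3,0,0,0,110],
  [0,0,4,0,0,0,110],
  [0,0,3,0,0,0,110],
  [-3,0,0,0,0,0,110],
  [-3,0,0,0,0,0,110],
  [0,0,0,0,0,0,110],
])

```text
t: 14.13
tcp_pos: [0.5723, 0.1131, 0.2567]
ee_rot: [0.73, 0.683, -0.001, -0.001]
contact_force: [-1.6, 0.4, -0.9]
grip_width: 0.571
finger_force: 0.0
```

Run:
```python
from h import *;from cell import r
f=r.grab_frame("wrist")["img"];t=r.grab_frame("scene")["img"]
a=cv2.resize(t[180:300,225:355],(325,300),interpolation=cv2.INTER_CUBIC)
cv2.imwrite("pics/e.png",np.hstack([cv2.resize(f,(466,350))[:300],a]))
```

```text
(no output)
```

View pics/e.png

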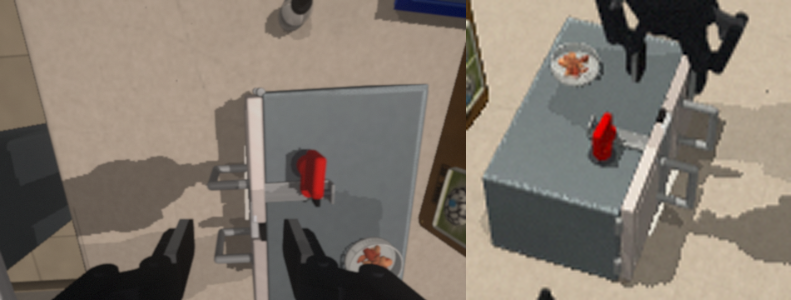

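The last picture shows both doors in one straight line. The cam lobe points to -y against the strike (about (325,192)), the dish and bottle look undisturbed, and the gripper is clear. Handing in.

```bash
python3 -c "
from cell import r
print(r.finish_job())"
```

```text
the job is handed in; nothing more can be done
None
```

I shut the right door first, then the left so that its flange laps the right door's tongue, turned the red cam to about 1.5 rad against the strike, left the gripper clear, and handed the job in at about 14 s; no verdict came back, and the last picture showed the dish and bottle in place but not the beaker.

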